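# Lock the saw-board fence with the adjustable wrench

## Task

The adjustable wrench lies around the head of the fence's lock bolt with its jaws too wide. Roll the wrench's knurled worm, pressing it only lightly, until the jaws just fit the bolt head with no play, and only then swing the handle clockwise (seen from above) until the bolt comes up firm against its stop, without heaving on it. Close the jaw with the worm alone, turn the bolt with the wrench alone, leave the snug wrench lying on the bolt, and do not disturb the other things on the bench.

Things in the scene. Friction and masses are not known exactly. Their poses are not given: they have to be found in the camera images.
- board: plywood sawing board, fixed, 350 x 420 mm, 18 mm thick. Origin: underside, on the bolt's axis (mid-board). x runs square to the wooden fence, towards it; the fence (45 mm wide, 400 mm long, its top 63 mm above the bench) has its near face at x = 92 mm
- bolt: hexagonal brass bolt head, 30 mm across flats, 34.6 mm across corners, 18 mm tall. Origin: on its axis at the board's top face, z up. At the start its x axis lies along the board's x axis; it turns clockwise seen from above (negative yaw) by 1.0 rad (57 degrees), then meets a firm stop. Turning it takes 0.25 N m; it stays where it is left
- wrench: adjustable wrench, 240 mm long, 0.7 kg, lying loose and flat on the board around the bolt head, within 2 degrees of square to two flats. Origin: midway between the jaws when they fit, on the underside; x points from handle to jaw tips, z up; fixed jaw on the -y side, sliding jaw on the +y side. Head 20 mm thick. Handle points 0.5 rad to the -y side of the board's -x axis at the start
- jaw_centre (a point): point of the wrench midway between the jaws when they fit, half-way up (10 mm above its underside)
- worm_top (a point): highest point of the worm, at its middle: wrench frame (-46.5, 3, 24) mm. Pressing and dragging a fingertip over it towards the jaws (wrench +x) closes the sliding jaw; the other way opens it. Nothing else on the head is higher than 20 mm above the board, the bolt head 18 mm
- worm: knurled brass roller in the wrench's head, radius 11 mm, 24 mm long along wrench y, 4 mm proud of the head. Origin: its centre; turns about y. One turn moves the jaw 6 mm (11.5 mm of drag per mm of jaw). It rolls at about 3.5 N at the rim until the jaws grip, then stalls and a fingertip slips (friction about 1); stays where left. More than 30 N damages it
- jaw: sliding jaw of the wrench, dark steel, 19 mm tall, moved along the wrench's y axis by the worm; not to be pushed by hand. Origin: at the wrench's origin when fully open, 6 mm wider than the bolt head
- jaw_face (a point): middle of the sliding jaw's gripping face, 10 mm above the wrench's underside; the wrench's axes. Its y distance from fixed_face is the jaw opening: 33 to 35 mm at the start, 30 mm when it fits
- fixed_face (a point): middle of the fixed jaw's gripping face, wrench frame (0, -15, 10) mm
- handle_mid (a point): point in the handle to push or pinch, wrench frame (-165, 0, 10) mm. The handle runs from x = -80 to -215 mm, is 26 mm wide across y, and fills 2 to 18 mm above the board. Swinging takes about 2 to 3.5 N square to the handle here; at the bolt's stop the force climbs, and more than about 8 N spreads the jaws again
- offcut: bystander: dark timber offcut 90 x 35 x 20 mm lying on the board's +y side. Origin: centre of underside
- square: bystander: try square, 16 mm thick wooden stock with a flat steel blade. Origin: underside of the stock
- screwdriver: bystander: screwdriver with a wooden handle. Origin on its underside
- mallet: bystander: mallet with a rubber head. Origin on its underside
- glue: bystander: white glue bottle, 60 mm wide, 150 mm tall. Origin: centre of underside
- tin: bystander: metal tin, 80 mm wide, 70 mm tall. Origin: centre of underside
- tape: bystander: yellow tape measure, 65 x 35 x 60 mm. Origin: centre of underside

How it is judged:
By the outcome, as a careful person would: the job done as asked, in the order asked, and still so for the second after the job is handed in, with the robot touching nothing.
It also fails if it takes over 72 s, if anything falls off the work surface, if the arm or the gripper's body presses on something with over 40 N, if the wrist force passes 120 N, or if a joint passes its speed limit or range.

## Robot

A 7-joint arm with a two-finger parallel gripper is mounted at the origin on the work surface. World frame = base frame: x ahead of the robot, y to its left, z up, the work surface at z = 0. Lengths are in mm, angles in rad, forces in N, time in s.
With the tool pointing down it reaches from about 400 to 850 mm from the base axis. Payload 10.4 kg.
Tool frame: the origin (TCP) lies midway between the tips of the shut fingers; the grasp point (between the pads) lies r.pinch_z behind it (r.pinch_z is the distance from the TCP to the grasp point, in mm); y points along the fingers, x is the direction in which the jaws open and shut, and the axes are right-handed (so a half turn about y gives the same grasp; the last joint's range is limited). The gripper opens to 85 mm and grips with 20 to 120 N. Pads are 22 mm wide; open, the fingers measure 114 mm over their backs; the gripper's body (76 mm by 85 mm) begins 54 mm behind the grasp point. The pads swing forward as they close: fully open they stand 13 mm farther back than shut.
Start: joints at [1.104, 0.332, -0.065, 1.46, 0.022, 1.35, -0.088], TCP at [268.382, -564.466, 231.338] pointing down, gripper open.
Joint ranges: [-2.6, 2.6], [-0.5, 2.12], [-1.47, 1.34], [0.16, 2.42], [-1.27, 4.41], [0.06, 2.06], [-2.6, 2.6]. Speed limits (rad/s): [2.22, 2.22, 2.79, 2.79, 3.14, 3.14, 3.14].

## Interface

Orientations are given as a unit quaternion [w, x, y, z].
In Python, from rig import r gives the robot as it stands.
- The arm moves only by the tool jog_arm, never from a script. Its arguments are lists of equal length, an entry for each row: "gripper": the gripper's target within -1 to 1 (shut at 1, half-way at 0, fully open at -1); "slide": the shift along the tool's x, y, z each as a share of 15 cm, from -1 to 1, a list of three; "dr": the turn, a rotation vector about the tool's x, y, z each as a share of 4 degrees, from -1 to 1, a list of three. In form: {"gripper": [gripper, ...], "slide": [[dx, dy, dz], ...], "dr": [[ax, ay, az], ...]}. A call has 1 to 10 rows; each row shifts and turns the pose as measured when the row begins, along the tool's axes as they then stand; what a row does not reach is not made up. A row lasts 1/8 s, in which the tool goes at most 62.5 mm and 10.7 degrees, less where a joint would pass 70% of its speed; a pose out of reach is approached as far as the arm can. A call with a number of a shift or a turn outside -1 to 1 is refused whole. A call with a gripper value outside its range is refused whole. The fingers move at their own pace and stop on an object; the grip force is fixed at half the most. Time passes only in rows, so rows that do not move let the fingers close. It gives the time, the measured TCP pose, the force and the opening at its end, in the units of the state.
- r.read_state(): the state, without advancing time (a new reading comes with each control period).
- r.capture(name): name is "scene" or "side" or "wrist"; returns (picture, depth): 384x512x3 uint8, red, green, blue; 384x512 float32, mm along the optical axis (not along the pixel's ray), 0 where there is no reading.
- r.calibration(name): a dict with "mtx" (3x3 intrinsics, pixels), "cam_to_world" (4x4, takes a point from camera to world coordinates); the wrist camera has in their place "T_tool_cam" (4x4, takes a point from camera to tool coordinates, whose origin is the TCP and whose axes are the tool frame's). Camera axes: x right, y down, z forward; pixel columns grow to the right and rows downward; lengths in mm; the calibration is good to about 2 mm. A picture is of the moment at which its call begins: read the wrist's pose just before it. calibration takes no time and is no camera call.
- r.close_job(): hands the job in, once; it reports no verdict.
The state is a dict: "t": time; "q": joint angles; "qvel": joint speeds; "tau": joint torques, N m; "ee_pos": TCP position; "orientation": TCP orientation; "wrist_force": force on the tool from outside, world axes, zero at the start; "moment": the same for the moment, N m; "opening": opening from 0.0 (shut) to 1.0 (fully open).
Only numpy, scipy, OpenCV 4.12 (cv2) and the standard library are available. Lean on these libraries where they do the work, as an engineer would, in place of code of your own. Each camera call takes 0.05 s, during which the arm holds its last target. There are 200 camera calls.

## Working session

There is one attempt and no reset: what is moved stays moved. The work goes in short steps, Python scripts to look and compute and a tool call to move; the robot and the scene stay as the last step left them, time stands still between calls to the robot, and variables do not carry over. Pictures are saved under pics/ and viewed, about 8 in all and at most 12, crops included, and the job is handed in when it is done.

Besides the shell and the picture viewer there is one more tool, called as name(argument=value, ...) on one line, values as JSON. jog_arm: Moves the arm, as the interface text tells. Shift numbers are shares of 15 cm and turn numbers shares of 4 degrees, none past 1 either way. Its arguments: {"type":"object","properties":{"gripper":{"type":"array","items":{"type":"number"}},"slide":{"type":"array","items":{"type":"array","items":{"type":"number"}}},"dr":{"type":"array","items":{"type":"array","items":{"type":"number"}}}},"required":["gripper","slide","dr"]}

```bash
mkdir -p pics; ls
python3 - <<'E'
from rig import r
import cv2,numpy as np
s=r.read_state();print(s, r.pinch_z)
np.set_printoptions(suppress=True,precision=4)
for n in("scene","side","wrist"):
    p,d=r.capture(n);cv2.imwrite(f"pics/{n}0.png",p[:,:,::-1]);np.save(f"pics/{n}0.npy",d);print(n,r.calibration(n))
a=cv2.imread("pics/scene0.png");b=cv2.imread("pics/side0.png")
cv2.imwrite("pics/both.png",cv2.resize(np.vstack([a]),(800,600)))
E
```

```text
pics
{'t': 0.0, 'q': array([ 1.10442343,  0.33286587, -0.06470463,  1.46096406,  0.02160119,
        1.34987857, -0.08849508]), 'qvel': array([ 9.25913295e-05, -1.65028965e-04, -1.48900407e-03,  1.35881417e-03,
        9.78872587e-04,  1.32843192e-03,  5.04541642e-05]), 'tau': array([ 6.45442396e-04, -6.25452590e+01,  4.96397016e-02, -3.91600871e+01,
        1.62680517e-02,  9.97643539e-03,  7.80812343e-06]), 'ee_pos': array([ 268.17829181, -564.1205946 ,  230.50882158]), 'orientation': array([ 0.5980311 , -0.59753457,  0.37813402, -0.37726107]), 'wrist_force': array([ 0.66521088,  0.14454125, -0.14937078]), 'moment': array([ 0.04698251, -0.02438106, -0.01036279]), 'opening': 0.998364988886738} 18.700000000000003
scene {'mtx': array([[494.0725,   0.    , 256.6826],
       [  0.    , 494.0725, 195.2778],
       [  0.    ,   0.    ,   1.    ]]), 'cam_to_world': array([[   0.7549,    0.5167,   -0.4039, 1018.5217],
       [   0.6558,   -0.5941,    0.4658, -618.6566],
       [   0.0007,   -0.6165,   -0.7874, 1117.9408],
       [   0.    ,    0.    ,    0.    ,    1.    ]])}
side {'mtx': array([[486.2008,   0.    , 252.1477],
       [  0.    , 486.2008, 197.9994],
       [  0.    ,   0.    ,   1.    ]]), 'cam_to_world': array([[  -0.9618,   -0.2046,    0.1818,  213.3582],
       [  -0.2732,    0.6775,   -0.6829,  902.2104],
       [   0.0165,   -0.7065,   -0.7075, 1001.4488],
       [   0.    ,    0.    ,    0.    ,    1.    ]])}
wrist {'mtx': array([[280.7554,   0.    , 254.2135],
       [  0.    , 280.7554, 192.2337],
       [  0.    ,   0.    ,   1.    ]]), 'T_tool_cam': array([[   1.    ,    0.0008,   -0.0005,    0.5982],
       [   0.0007,   -0.2965,    0.955 , -142.2119],
       [   0.0006,   -0.955 ,   -0.2965,   76.3952],
       [   0.    ,    0.    ,    0.    ,    1.    ]])}
```

View pics/both.png

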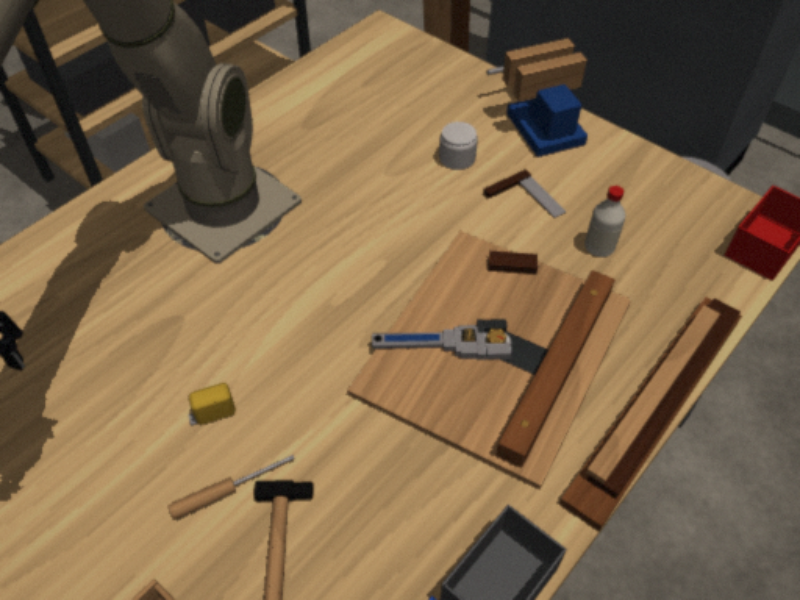

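```bash
cat > h.py <<'E'
from rig import r
import cv2,numpy as np
from scipy.spatial.transform import Rotation as Ro
np.set_printoptions(suppress=True,precision=3)
def T_cam(n,s=None):
    c=r.calibration(n)
    if n!="wrist": return c["mtx"],c["cam_to_world"]
    T=np.eye(4);T[:3,:3]=Ro.from_quat(np.roll(s["orientation"],-1)).as_matrix();T[:3,3]=s["ee_pos"]
    return c["mtx"],T@c["T_tool_cam"]
def ray(n,uv,z,s=None):
    K,T=T_cam(n,s);d=T[:3,:3]@np.linalg.solve(K,[uv[0],uv[1],1.]);o=T[:3,3]
    return o+d*(z-o[2])/d[2]
def proj(n,P,s=None):
    K,T=T_cam(n,s);p=np.linalg.inv(T)@np.append(P,1);q=K@p[:3];return q[:2]/q[2]
def rot(s): return Ro.from_quat(np.roll(s["orientation"],-1)).as_matrix()
E
python3 - <<'E'
from h import *
s=r.read_state();print(rot(s))
for n,uv,z in[("tip",(242,217),36),("tail",(240,218),36),("tip",(326,222),38),("bolt",(317,215),36)]:
    print(n,ray("scene",uv,z))
a=cv2.imread("pics/scene0.png")[190:250,225:345];b=cv2.imread("pics/side0.png")
c=proj("side",ray("scene",(290,217),36)).astype(int);print(c)
b=b[max(c[1]-45,0):c[1]+45,max(0,c[0]-60):c[0]+60]
print(max(c[1]-45,0),max(0,c[0]-60))
cv2.imwrite("pics/v1.png",np.vstack([cv2.resize(x,None,fx=5,fy=5,interpolation=cv2.INTER_CUBIC)for x in(a,b[15:75])]))
E
```

```text
[[ 0.429 -0.001  0.903]
 [-0.903  0.001  0.429]
 [-0.001 -1.    -0.   ]]
tip [482.399 -60.544  36.   ]
tail [480.555 -66.515  36.   ]
tip [663.175  73.088  38.   ]
bolt [630.611  77.111  36.   ]
[205 202]
157 145
```

View pics/v1.png

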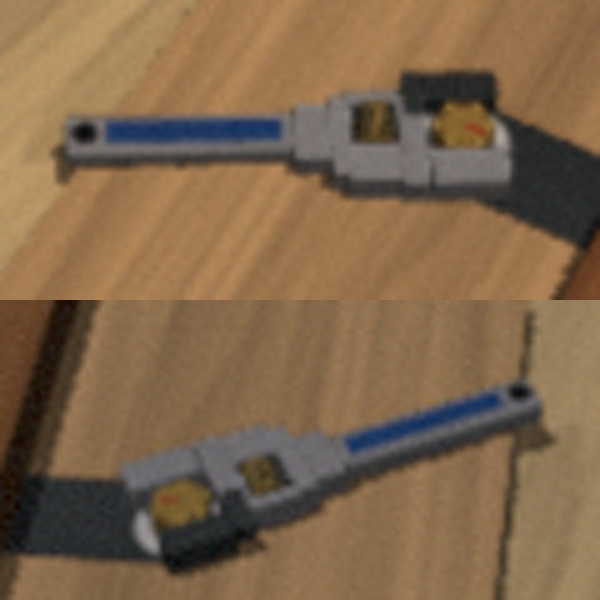

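Run:
```python
from h import *
s=r.read_state()
def two(a,b):
    o=[];
    A=[];B=[]
    for n,uv in(("scene",a),("side",b)):
        K,T=T_cam(n);d=T[:3,:3]@np.linalg.solve(K,[*uv,1.]);d/=np.linalg.norm(d);M=np.eye(3)-np.outer(d,d);A.append(M);B.append(M@T[:3,3])
    return np.linalg.solve(sum(A),sum(B))
for nm,a,b,z in(("worm",(300.2,214.4),(198,206.6),42),("bolt",(318,215.2),(181,212),36),("hole",(241.8,216.4),(248.6,191),36)):
    p,q=ray("scene",a,z),ray("side",b,z);print(nm,p,q,two(a,b))
    if nm=="worm":w=(p+q)/2
    if nm=="bolt":bo=(p+q)/2
    if nm=="hole":h=(p+q)/2
d=bo-h;yaw=np.arctan2(d[1],d[0]);print("yaw",np.degrees(yaw),np.linalg.norm(d))
R=rot(s);print("tool yaw",np.degrees(np.arctan2(R[1,2],R[0,2])))
print("shift to 60 above worm (tool axes)",R.T@(w+[0,0,60]-s["ee_pos"]))
```

```text
worm [597.536  45.251  42.   ] [592.53   50.881  42.   ] [595.02   47.525  37.686]
bolt [633.044  78.347  36.   ] [631.956  78.014  36.   ] [632.502  78.173  35.873]
hole [480.666 -59.424  36.   ] [478.768 -53.839  36.   ] [479.369 -57.507  32.57 ]
yaw 41.42437757670368 203.75687792206466
tool yaw 25.43031402788804
shift to 60 above worm (tool axes) [-412.451  129.108  558.053]
```

jog_arm(gripper=[1, 1, 1, 1, 1, 1, 1, 1, 1, 1], slide=[[-0.25, 0, 0.33], [-0.25, 0, 0.33], [-0.25, 0, 0.33], [-0.25, 0, 0.33], [-0.25, 0, 0.33], [-0.25, 0, 0.33], [-0.25, 0, 0.33], [-0.25, 0, 0.33], [-0.25, 0, 0.33], [-0.25, 0, 0.33]], dr=[[0, 0, 0], [0, 0, 0], [0, 0, 0], [0, 0, 0], [0, 0, 0], [0, 0, 0], [0, 0, 0], [0, 0, 0], [0, 0, 0], [0, 0, 0]])

```text
t: 1.4
ee_pos: [554.9, -11.6, 228.6]
orientation: [-0.595, 0.596, -0.381, 0.38]
wrist_force: [0.8, -0.9, 0.1]
opening: -0.002
```

```bash
cat > go.py <<'E'
from h import *
import sys
s=r.read_state();R=rot(s);t=np.array([float(v) for v in sys.argv[1:4]])
print("t",s["t"],"pos",s["ee_pos"],"F",s["wrist_force"],"toolyaw",np.degrees(np.arctan2(R[1,2],R[0,2])),"down err",R[:,1],"open",s["opening"])
print("shift mm",R.T@(t-s["ee_pos"]),"share",R.T@(t-s["ee_pos"])/150)
E
python3 go.py 595 48 150
```

```text
t 1.4 pos [554.942 -11.567 228.579] F [ 0.769 -0.893  0.059] toolyaw 24.821359305970418 down err [-0.002 -0.    -1.   ] open -0.0022380740908049747
shift mm [-37.202  78.466  61.537] share [-0.248  0.523  0.41 ]
```

jog_arm(gripper=[1, 1, 1, 1, 1, 1, 1, 1], slide=[[-0.13, 0.17, 0.21], [-0.12, 0.17, 0.2], [0, 0.17, 0], [0, 0, 0], [0, 0, 0], [0, 0, 0], [0, 0, 0], [0, 0, 0]], dr=[[0, 0, 0], [0, 0, 0], [0, -0.9, 0], [0, -0.9, 0], [0, -0.9, 0], [0, -0.9, 0], [0, -0.5, 0], [0, 0, 0]])

```text
t: 2.4
ee_pos: [595.6, 57.4, 146.9]
orientation: [0.647, -0.647, 0.289, -0.284]
wrist_force: [-0.3, -0.9, -0.4]
opening: 0.001
```

```bash
python3 go.py 595 48 110
python3 - <<'E'
from h import *
s=r.read_state();p,d=r.capture("wrist");cv2.imwrite("pics/w1.png",cv2.resize(p[:,:,::-1],(800,600)))
np.savez("pics/w1.npz",d=d,p=p,**{k:s[k] for k in("ee_pos","orientation")})
print(proj("wrist",s["ee_pos"],s)*800/512)
E
```

```text
t 2.4 pos [595.59   57.409 146.935] F [-0.267 -0.935 -0.374] toolyaw 42.21803759907835 down err [-0.006  0.003 -1.   ] open 0.0008008660190644125
shift mm [ 6.795 36.912 -6.662] share [ 0.045  0.246 -0.044]
[395.185 385.205]
```

View pics/w1.png

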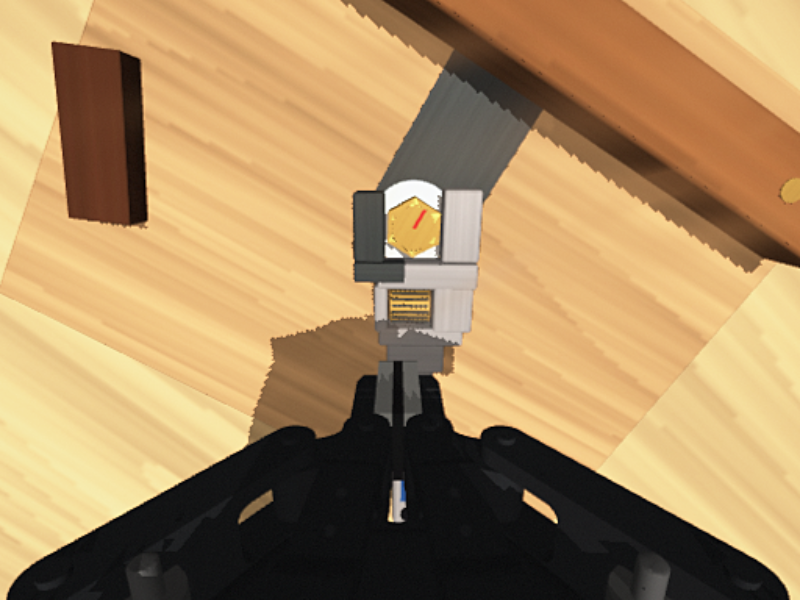

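Run:
```python
from h import *
s=dict(np.load("pics/w1.npz"));R=rot(s);k=512/800
for n,uv,z in(("worm",(410,308),42),("bolt",(414,227),36),("jawL",(384,227),38),("jawR",(441.5,227),38),("jawRtop",(441.5,192),38),("jawRbot",(441.5,260),38)):
    P=ray("wrist",np.array(uv)*k,z,s);print(n,P,"tool",R.T@(P-s["ee_pos"]))
# enlarged head crop
p=s["p"][105:240,215:320];cv2.imwrite("pics/w1c.png",cv2.resize(p[:,:,::-1],None,fx=4.4,fy=4.4,interpolation=cv2.INTER_CUBIC))
```

```text
worm [596.644  48.1    42.   ] tool [  8.237 104.901  -5.198]
bolt [632.784  78.212  36.   ] tool [ 10.255 110.765  41.816]
jawL [621.445  91.082  38.   ] tool [ -6.907 108.868  42.061]
jawR [643.481  66.871  38.   ] tool [ 25.83  108.67   42.113]
jawRtop [657.431  80.334  38.   ] tool [ 25.234 108.622  61.49 ]
jawRbot [629.708  53.58   38.   ] tool [ 26.419 108.717  22.982]
```

View pics/w1c.png

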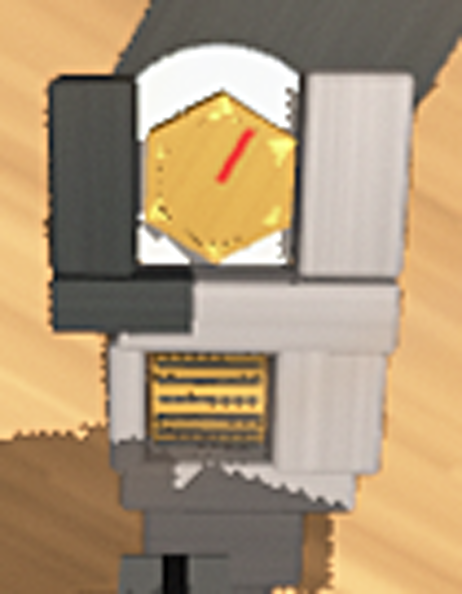

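jog_arm(gripper=[1, 1, 1, 1], slide=[[0.055, 0.3, -0.085], [0, 0.27, 0], [0, 0.05, 0], [0, 0, 0]], dr=[[0, -0.3, 0], [0, 0, 0], [0, 0, 0], [0, 0, 0]])

```text
t: 2.95
ee_pos: [592.6, 42.7, 54.0]
orientation: [0.65, -0.648, 0.282, -0.279]
wrist_force: [0.4, 0.5, 1.6]
opening: 0.0
```

```bash
python3 go.py 591.5 43.2 42
```

```text
t 2.95 pos [592.639  42.749  53.974] F [0.405 0.476 1.597] toolyaw 43.23246797879956 down err [-0.002  0.003 -1.   ] open 0.00015800620167308012
shift mm [-1.065 11.978 -0.522] share [-0.007  0.08  -0.003]
```

jog_arm(gripper=[1, 1, 1], slide=[[0, 0.05, 0], [0, 0.01, 0], [0, 0, 0]], dr=[[0, 0, 0], [0, 0, 0], [0, 0, 0]])

```text
t: 3.32
ee_pos: [594.7, 43.3, 47.8]
orientation: [0.65, -0.648, 0.28, -0.281]
wrist_force: [0.6, -0.1, -0.5]
opening: 0.001
```

jog_arm(gripper=[1], slide=[[0, 0.01, 0]], dr=[[0, 0, 0]])

```text
t: 3.45
ee_pos: [595.0, 43.4, 46.7]
orientation: [0.65, -0.648, 0.28, -0.281]
wrist_force: [0.4, -0.7, -0.2]
opening: 0.006
```

jog_arm(gripper=[1], slide=[[0, 0.01, 0]], dr=[[0, 0, 0]])

```text
t: 3.58
ee_pos: [595.1, 43.4, 45.4]
orientation: [0.65, -0.648, 0.28, -0.281]
wrist_force: [-0.2, -0.4, 0.6]
opening: 0.002
```

jog_arm(gripper=[1], slide=[[-0.015, 0.008, -0.018]], dr=[[0, 0, 0]])

```text
t: 3.7
ee_pos: [591.6, 43.2, 44.1]
orientation: [0.65, -0.648, 0.28, -0.281]
wrist_force: [-0.2, -0.3, -0.2]
opening: -0.001
```

jog_arm(gripper=[1], slide=[[0, 0.008, 0]], dr=[[0, 0, 0]])

```text
t: 3.82
ee_pos: [591.3, 43.2, 42.7]
orientation: [0.65, -0.648, 0.28, -0.281]
wrist_force: [-0.2, 0.7, 0.0]
opening: 0.001
```

jog_arm(gripper=[1], slide=[[0, 0.008, 0]], dr=[[0, 0, 0]])

```text
t: 3.95
ee_pos: [591.6, 43.4, 41.9]
orientation: [0.651, -0.647, 0.28, -0.282]
wrist_force: [-2.1, 0.4, 11.2]
opening: 0.0
```

jog_arm(gripper=[1], slide=[[0, 0.002, 0.013]], dr=[[0, 0, 0]])

```text
t: 4.08
ee_pos: [592.9, 44.4, 42.0]
orientation: [0.65, -0.648, 0.28, -0.282]
wrist_force: [-3.7, -1.1, 7.5]
opening: -0.004
```

jog_arm(gripper=[1], slide=[[0, 0.002, 0.013]], dr=[[0, 0, 0]])

```text
t: 4.2
ee_pos: [594.0, 45.5, 42.0]
orientation: [0.65, -0.648, 0.28, -0.282]
wrist_force: [-3.7, -1.1, 6.3]
opening: 0.003
```

jog_arm(gripper=[1, 1], slide=[[0, 0.002, 0.013], [0, 0.002, 0.013]], dr=[[0, 0, 0], [0, 0, 0]])

```text
t: 4.45
ee_pos: [596.2, 47.4, 42.0]
orientation: [0.649, -0.649, 0.281, -0.281]
wrist_force: [-4.0, -1.7, 6.6]
opening: -0.0
```

jog_arm(gripper=[1, 1, 1], slide=[[0, 0.002, 0.015], [0, 0.002, 0.015], [0, 0.002, 0.015]], dr=[[0, 0, 0], [0, 0, 0], [0, 0, 0]])

```text
t: 4.82
ee_pos: [600.2, 51.0, 42.0]
orientation: [-0.648, 0.65, -0.281, 0.281]
wrist_force: [-3.7, -1.1, 6.5]
opening: -0.004
```

jog_arm(gripper=[1], slide=[[0, 0.002, 0.013]], dr=[[0, 0, 0]])

```text
t: 4.95
ee_pos: [601.3, 51.9, 42.0]
orientation: [-0.647, 0.65, -0.282, 0.281]
wrist_force: [-4.9, -1.8, 5.5]
opening: 0.002
```

jog_arm(gripper=[1], slide=[[0, 0.002, 0.01]], dr=[[0, 0, 0]])

```text
t: 5.08
ee_pos: [602.1, 52.6, 42.0]
orientation: [-0.647, 0.65, -0.282, 0.281]
wrist_force: [-3.2, -2.7, 5.9]
opening: 0.003
```

jog_arm(gripper=[1, 1, 1, 1], slide=[[0, -0.04, 0], [0, 0, -0.115], [0, 0.015, 0], [0, 0, 0]], dr=[[0, 0, 0], [0, 0, 0], [0, 0, 0], [0, 0, 0]])

```text
t: 5.58
ee_pos: [588.3, 39.4, 45.8]
orientation: [-0.647, 0.651, -0.282, 0.281]
wrist_force: [-0.1, -0.0, -0.3]
opening: -0.001
```

```bash
python3 go.py 590 41.9 43.2
```

```text
t 5.575 pos [588.314  39.37   45.83 ] F [-0.071 -0.01  -0.328] toolyaw 43.06640850671158 down err [-0.003 -0.004 -1.   ] open -0.001166458458487739
shift mm [-0.7    2.613  2.974] share [-0.005  0.017  0.02 ]
```

jog_arm(gripper=[1], slide=[[0, 0.017, 0.02]], dr=[[0, 0, 0]])

```text
t: 5.7
ee_pos: [590.6, 41.2, 43.3]
orientation: [-0.647, 0.65, -0.282, 0.281]
wrist_force: [-0.0, 0.3, 0.5]
opening: 0.001
```

jog_arm(gripper=[1], slide=[[0, 0.008, 0]], dr=[[0, 0, 0]])

```text
t: 5.82
ee_pos: [591.1, 41.9, 42.1]
orientation: [-0.647, 0.65, -0.282, 0.281]
wrist_force: [-0.8, 1.3, 5.8]
opening: 0.005
```

jog_arm(gripper=[1], slide=[[0, 0.003, 0.004]], dr=[[0, 0, 0]])

```text
t: 5.95
ee_pos: [591.5, 42.3, 42.0]
orientation: [-0.647, 0.65, -0.282, 0.281]
wrist_force: [-4.4, -2.3, 8.6]
opening: -0.003
```

jog_arm(gripper=[1, 1, 1], slide=[[0, 0.002, 0.015], [0, 0.002, 0.015], [0, 0.002, 0.015]], dr=[[0, 0, 0], [0, 0, 0], [0, 0, 0]])

```text
t: 6.32
ee_pos: [596.0, 46.3, 42.0]
orientation: [-0.646, 0.651, -0.282, 0.281]
wrist_force: [-3.2, -1.4, 6.5]
opening: -0.003
```

jog_arm(gripper=[1, 1, 1], slide=[[0, 0.002, 0.015], [0, 0.002, 0.015], [0, 0.002, 0.015]], dr=[[0, 0, 0], [0, 0, 0], [0, 0, 0]])

```text
t: 6.7
ee_pos: [600.2, 50.2, 42.0]
orientation: [-0.645, 0.653, -0.283, 0.28]
wrist_force: [-3.9, -1.3, 6.6]
opening: 0.001
```

jog_arm(gripper=[1, 1], slide=[[0, 0.002, 0.013], [0, 0.002, 0.013]], dr=[[0, 0, 0], [0, 0, 0]])

```text
t: 6.95
ee_pos: [602.5, 52.4, 41.9]
orientation: [-0.644, 0.653, -0.283, 0.28]
wrist_force: [-3.4, -1.1, 5.8]
opening: -0.001
```

jog_arm(gripper=[1, 1, 1, 1], slide=[[0, -0.04, 0], [0, 0, -0.105], [0, 0.025, 0], [0, 0, 0]], dr=[[0, 0, 0], [0, 0, 0], [0, 0, 0], [0, 0, 0]])

```text
t: 7.45
ee_pos: [589.9, 40.8, 44.1]
orientation: [-0.644, 0.654, -0.283, 0.28]
wrist_force: [0.8, 0.9, 0.4]
opening: 0.003
```

```bash
python3 go.py 590 41.9 43.2
python3 - <<'E'
from h import *
s=r.read_state();p,d=r.capture("wrist")
np.savez("pics/w2.npz",d=d,p=p,**{k:s[k] for k in("ee_pos","orientation")})
print(proj("wrist",[633,78,36],s))
u,v=proj("wrist",[633,78,36],s).astype(int)
p=p[v-60:v+60,u-70:u+70];cv2.imwrite("pics/w2c.png",cv2.resize(p[:,:,::-1],None,fx=5,fy=5,interpolation=cv2.INTER_CUBIC))
E
```

```text
t 7.45 pos [589.895  40.832  44.052] F [0.831 0.858 0.38 ] toolyaw 43.057171807021376 down err [-0.01  -0.011 -1.   ] open 0.0032896428522874418
shift mm [-0.71   0.839  0.819] share [-0.005  0.006  0.005]
[257.18  143.179]
```

View pics/w2c.png

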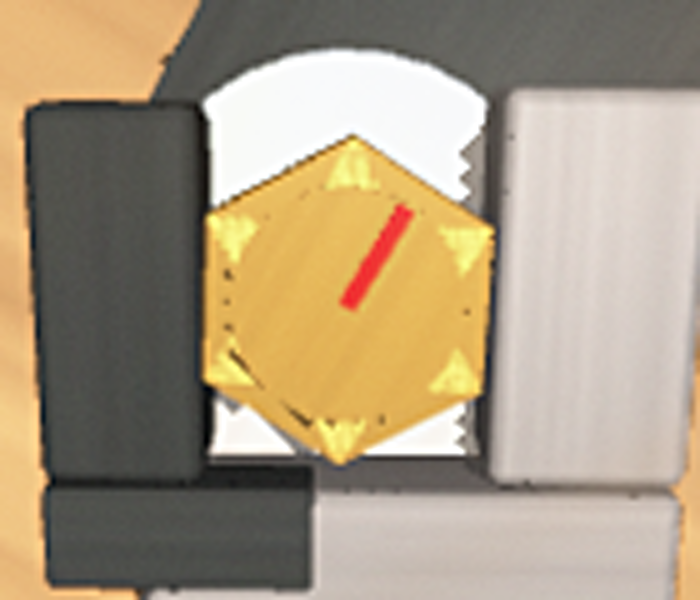

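jog_arm(gripper=[1], slide=[[-0.005, 0.006, 0.005]], dr=[[0.2, 0, 0]])

```text
t: 7.62
ee_pos: [590.2, 42.1, 43.2]
orientation: [-0.648, 0.649, -0.281, 0.282]
wrist_force: [-0.1, -0.7, 0.4]
opening: -0.003
```

jog_arm(gripper=[1], slide=[[0, 0.008, 0]], dr=[[0, 0, 0]])

```text
t: 7.75
ee_pos: [590.2, 42.1, 42.0]
orientation: [-0.649, 0.649, -0.281, 0.282]
wrist_force: [-0.7, -2.0, 6.4]
opening: 0.0
```

jog_arm(gripper=[1], slide=[[0, 0.003, 0.004]], dr=[[0, 0, 0]])

```text
t: 7.88
ee_pos: [590.5, 42.2, 41.9]
orientation: [-0.648, 0.649, -0.281, 0.282]
wrist_force: [-4.5, -2.3, 10.0]
opening: 0.0
```

jog_arm(gripper=[1, 1], slide=[[0, 0.002, 0.015], [0, 0.002, 0.015]], dr=[[0, 0, 0], [0, 0, 0]])

```text
t: 8.12
ee_pos: [593.2, 44.8, 42.1]
orientation: [-0.648, 0.65, -0.282, 0.282]
wrist_force: [-4.4, -2.6, 6.2]
opening: 0.004
```

jog_arm(gripper=[1, 1], slide=[[0, 0.002, 0.015], [0, 0.002, 0.015]], dr=[[0, 0, 0], [0, 0, 0]])

```text
t: 8.38
ee_pos: [595.6, 47.1, 42.0]
orientation: [-0.646, 0.65, -0.282, 0.281]
wrist_force: [-5.2, -2.4, 8.3]
opening: 0.0
```

jog_arm(gripper=[1], slide=[[0, 0.002, 0.013]], dr=[[0, 0, 0]])

```text
t: 8.5
ee_pos: [596.5, 47.9, 42.0]
orientation: [-0.646, 0.651, -0.283, 0.281]
wrist_force: [-6.1, -1.8, 8.3]
opening: 0.004
```

jog_arm(gripper=[1], slide=[[0, 0.002, 0.013]], dr=[[0, 0, 0]])

```text
t: 8.62
ee_pos: [597.3, 48.7, 41.9]
orientation: [-0.645, 0.652, -0.283, 0.281]
wrist_force: [-5.9, -2.6, 8.7]
opening: -0.005
```

jog_arm(gripper=[1], slide=[[0, 0.002, 0.013]], dr=[[0, 0, 0]])

```text
t: 8.75
ee_pos: [598.0, 49.4, 41.9]
orientation: [-0.644, 0.652, -0.284, 0.281]
wrist_force: [-6.5, -2.9, 9.0]
opening: -0.003
```

jog_arm(gripper=[1], slide=[[0, 0.002, 0.013]], dr=[[0, 0, 0]])

```text
t: 8.88
ee_pos: [598.6, 50.0, 41.9]
orientation: [-0.643, 0.653, -0.284, 0.28]
wrist_force: [-7.5, -3.4, 9.4]
opening: -0.003
```

jog_arm(gripper=[1], slide=[[0, 0.002, 0.015]], dr=[[0, 0, 0]])

```text
t: 9.0
ee_pos: [599.4, 50.7, 41.9]
orientation: [-0.642, 0.654, -0.285, 0.28]
wrist_force: [-7.9, -3.1, 9.0]
opening: 0.004
```

jog_arm(gripper=[1], slide=[[0, 0.002, 0.018]], dr=[[0, 0, 0]])

```text
t: 9.12
ee_pos: [600.3, 51.6, 41.8]
orientation: [-0.641, 0.655, -0.286, 0.28]
wrist_force: [-8.7, -3.6, 10.4]
opening: 0.001
```

jog_arm(gripper=[1], slide=[[0, 0.002, 0.018]], dr=[[0, 0, 0]])

```text
t: 9.25
ee_pos: [601.2, 52.5, 41.8]
orientation: [-0.64, 0.656, -0.287, 0.279]
wrist_force: [-8.7, -4.1, 10.2]
opening: -0.003
```

jog_arm(gripper=[1, 1, 1, 1], slide=[[0, -0.04, 0], [0, 0, -0.08], [0, 0.025, 0], [0, 0, 0]], dr=[[0, 0, 0], [0.2, 0, 0], [0, 0, 0], [0, 0, 0]])

```text
t: 9.75
ee_pos: [591.9, 43.7, 44.2]
orientation: [-0.645, 0.651, -0.284, 0.281]
wrist_force: [-0.2, 0.2, 0.4]
opening: -0.001
```

```bash
python3 go.py 590 41.9 43.2
python3 - <<'E'
from h import *
s=r.read_state();p,d=r.capture("wrist")
np.savez("pics/w3.npz",d=d,p=p,**{k:s[k] for k in("ee_pos","orientation")})
u,v=proj("wrist",[633,78,36],s).astype(int)
p=p[v-60:v+60,u-70:u+70];cv2.imwrite("pics/w3c.png",cv2.resize(p[:,:,::-1],None,fx=5,fy=5,interpolation=cv2.INTER_CUBIC))
E
```

```text
t 9.75 pos [591.87   43.733  44.159] F [-0.212  0.183  0.358] toolyaw 42.83417121449265 down err [-0.007 -0.006 -1.   ] open -0.0013941094382629127
shift mm [ 0.073  0.982 -2.608] share [ 0.     0.007 -0.017]
```

View pics/w3c.png

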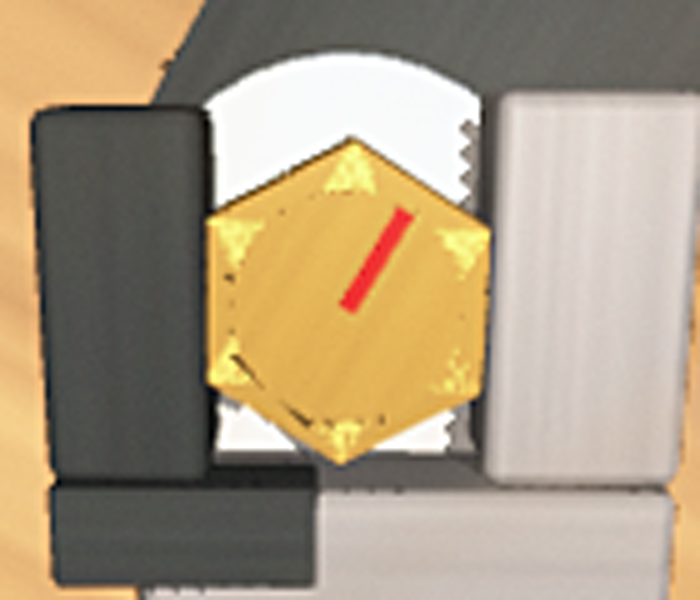

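jog_arm(gripper=[1], slide=[[0, 0.008, -0.01]], dr=[[0.1, 0, 0]])

```text
t: 9.93
ee_pos: [591.1, 42.9, 43.1]
orientation: [-0.648, 0.648, -0.283, 0.283]
wrist_force: [-0.7, -0.2, 0.6]
opening: 0.001
```

jog_arm(gripper=[1], slide=[[0, 0.008, 0]], dr=[[0, 0, 0]])

```text
t: 10.05
ee_pos: [591.0, 42.6, 41.9]
orientation: [-0.648, 0.648, -0.283, 0.283]
wrist_force: [-4.0, -2.3, 10.6]
opening: 0.002
```

jog_arm(gripper=[1], slide=[[0, 0.004, 0.005]], dr=[[0, 0, 0]])

```text
t: 10.18
ee_pos: [591.2, 42.7, 41.8]
orientation: [-0.647, 0.649, -0.283, 0.283]
wrist_force: [-7.5, -2.4, 13.4]
opening: 0.002
```

jog_arm(gripper=[1], slide=[[0, 0.003, 0.01]], dr=[[0, 0, 0]])

```text
t: 10.3
ee_pos: [591.8, 43.2, 42.0]
orientation: [-0.647, 0.649, -0.284, 0.282]
wrist_force: [-7.6, -2.0, 10.9]
opening: 0.001
```

jog_arm(gripper=[1], slide=[[0, 0.003, 0.015]], dr=[[0, 0, 0]])

```text
t: 10.42
ee_pos: [592.7, 44.1, 42.0]
orientation: [-0.646, 0.65, -0.284, 0.282]
wrist_force: [-7.6, -3.8, 10.2]
opening: -0.001
```

jog_arm(gripper=[1], slide=[[0, 0.003, 0.015]], dr=[[0, 0, 0]])

```text
t: 10.55
ee_pos: [593.5, 44.8, 41.9]
orientation: [-0.645, 0.651, -0.285, 0.282]
wrist_force: [-8.5, -3.5, 11.6]
opening: -0.001
```

jog_arm(gripper=[1, 1], slide=[[0, 0.003, 0.018], [0, 0.003, 0.018]], dr=[[0.05, 0, 0], [0.05, 0, 0]])

```text
t: 10.8
ee_pos: [595.4, 46.6, 41.9]
orientation: [-0.645, 0.65, -0.285, 0.282]
wrist_force: [-9.2, -4.2, 13.0]
opening: -0.002
```

jog_arm(gripper=[1, 1], slide=[[0, 0.003, 0.02], [0, 0.003, 0.02]], dr=[[0.05, 0, 0], [0.05, 0, 0]])

```text
t: 11.05
ee_pos: [597.3, 48.3, 41.9]
orientation: [-0.645, 0.65, -0.286, 0.282]
wrist_force: [-11.4, -4.8, 13.9]
opening: 0.004
```

jog_arm(gripper=[1, 1], slide=[[0, 0.003, 0.02], [0, 0.003, 0.02]], dr=[[0.05, 0, 0], [0.05, 0, 0]])

```text
t: 11.3
ee_pos: [598.6, 49.6, 41.8]
orientation: [-0.644, 0.651, -0.287, 0.282]
wrist_force: [-12.6, -5.7, 15.8]
opening: 0.001
```

jog_arm(gripper=[1, 1, 1, 1], slide=[[0, -0.04, 0], [0, -0.2, -0.05], [0, -0.2, 0], [0, 0, 0]], dr=[[0, 0, 0], [0.1, 0, 0], [0, 0, 0], [0, 0, 0]])

```text
t: 11.8
ee_pos: [593.7, 45.2, 109.9]
orientation: [-0.647, 0.648, -0.286, 0.283]
wrist_force: [-0.4, -0.1, -0.7]
opening: 0.003
```

```bash
python3 go.py 590 41.9 43.2
python3 - <<'E'
from h import *
s=r.read_state();p,d=r.capture("wrist")
np.savez("pics/w4.npz",d=d,p=p,**{k:s[k] for k in("ee_pos","orientation")})
u,v=proj("wrist",[620,65,36],s).astype(int);print(u,v)
q=p[v-60:v+60,u-60:u+60];cv2.imwrite("pics/w4c.png",cv2.resize(q[:,:,::-1],None,fx=5,fy=5,interpolation=cv2.INTER_CUBIC))
E
```

```text
t 11.8 pos [593.678  45.212 109.857] F [-0.393 -0.098 -0.677] toolyaw 42.56059711775591 down err [-0.005 -0.    -1.   ] open 0.002833290918582596
shift mm [ 0.173 66.676 -4.682] share [ 0.001  0.445 -0.031]
257 163
```

View pics/w4c.png

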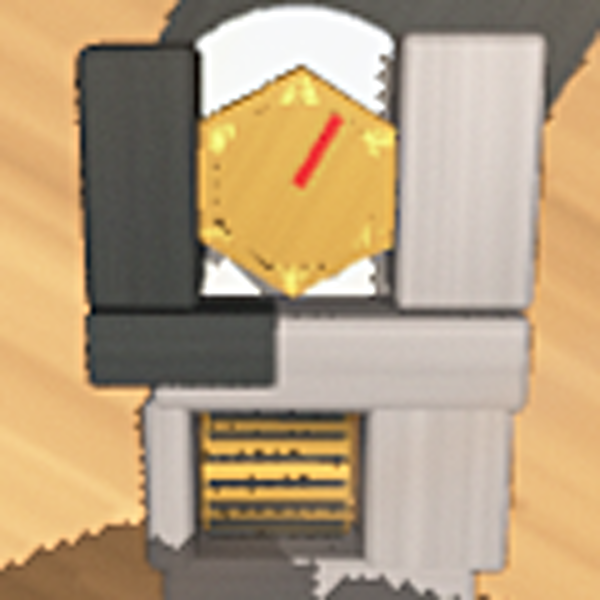

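Run:
```python
from h import *
s=dict(np.load("pics/w4.npz"));R=rot(s);c=lambda x,y:(257-60+x/5,163-60+y/5)
t=lambda n,x,y,z:print(n,R.T@(ray("wrist",c(x,y),z,s)-s["ee_pos"]))
for y in(60,250):
    t("sl",198 if y<100 else 196,y,37);t("fx",401 if y<100 else 398,y,38)
for p in((200,125),(397,128),(303,66),(290,297),(198,238),(392,245)): t("hex",*p,36)
p=s["p"];g=p[103:223,197:317].astype(int)
for row in (20,32,40): print([tuple(v) for v in g[row,36:44]],[tuple(v) for v in g[row,75:84]])
```

```text
sl [-12.37   72.621  69.231]
fx [17.514 71.522 69.287]
sl [-13.19   72.737  41.06 ]
fx [17.762 71.634 41.265]
hex [-12.302  73.659  59.77 ]
hex [17.318 73.563 59.357]
hex [ 3.146 73.574 68.351]
hex [ 1.268 73.719 33.557]
hex [-12.913  73.729  42.753]
hex [16.977 73.635 41.71 ]
[(np.int64(83), np.int64(83), np.int64(76)), (np.int64(79), np.int64(78), np.int64(74)), (np.int64(63), np.int64(62), np.int64(56)), (np.int64(18), np.int64(14), np.int64(10)), (np.int64(169), np.int64(172), np.int64(162)), (np.int64(255), np.int64(255), np.int64(255)), (np.int64(254), np.int64(255), np.int64(255)), (np.int64(252), np.int64(255), np.int64(255))] [(np.int64(255), np.int64(255), np.int64(255)), (np.int64(190), np.int64(188), np.int64(181)), (np.int64(135), np.int64(127), np.int64(118)), (np.int64(69), np.int64(65), np.int64(60)), (np.int64(83), np.int64(77), np.int64(72)), (np.int64(154), np.int64(146), np.int64(140)), (np.int64(202), np.int64(191), np.int64(183)), (np.int64(226), np.int64(215), np.int64(208)), (np.int64(222), np.int64(211), np.int64(204))]
[(np.int64(82), np.int64(82), np.int64(
[... 822 characters left out ...]
64(71)), (np.int64(46), np.int64(53), np.int64(56)), (np.int64(129), np.int64(98), np.int64(57)), (np.int64(244), np.int64(191), np.int64(91)), (np.int64(229), np.int64(179), np.int64(88)), (np.int64(213), np.int64(164), np.int64(80)), (np.int64(191), np.int64(145), np.int64(69))] [(np.int64(230), np.int64(183), np.int64(89)), (np.int64(229), np.int64(183), np.int64(89)), (np.int64(234), np.int64(186), np.int64(90)), (np.int64(218), np.int64(167), np.int64(81)), (np.int64(119), np.int64(110), np.int64(99)), (np.int64(179), np.int64(171), np.int64(168)), (np.int64(209), np.int64(200), np.int64(193)), (np.int64(217), np.int64(207), np.int64(201)), (np.int64(210), np.int64(202), np.int64(196))]
```

```bash
python3 go.py 528.7 -52.8 80
python3 - <<'E'
from h import *
print(r.read_state()["q"]); 
for u,v in((312,160),(343,166),(312,172),(343,174)):print("offcut",ray("scene",(u,v),38))
E
```

```text
t 11.85 pos [592.843  44.9   108.382] F [ 0.097 -0.104 -0.628] toolyaw 42.5534989430006 down err [-0.007 -0.001 -1.   ] open -8.121868645337967e-05
shift mm [  28.725   28.911 -113.156] share [ 0.192  0.193 -0.754]
[ 0.32   0.433 -0.59   1.656  0.259  1.139 -1.166]
offcut [500.913 226.394  38.   ]
offcut [583.211 266.829  38.   ]
offcut [529.007 189.154  38.   ]
offcut [600.8   241.552  38.   ]
```

jog_arm(gripper=[1, 1, 1, 1], slide=[[0.095, 0, -0.38], [0.095, 0.05, -0.37], [0, 0.14, 0], [0, 0, 0]], dr=[[0, 0, 0], [0, 0, 0], [0, 0, 0], [0, 0, 0]])

```text
t: 12.35
ee_pos: [525.7, -54.2, 76.3]
orientation: [-0.646, 0.649, -0.288, 0.28]
wrist_force: [0.3, 0.7, 0.3]
opening: -0.003
```

```bash
python3 go.py 528.7 -52.8 23
```

```text
t 12.35 pos [525.685 -54.206  76.331] F [0.315 0.718 0.254] toolyaw 42.6236596881121 down err [-0.011  0.001 -1.   ] open -0.003423351568927574
shift mm [ 1.438 53.297  3.567] share [0.01  0.355 0.024]
```

jog_arm(gripper=[1, 1, 1, 1], slide=[[0.01, 0.2, 0.02], [0, 0.1, 0], [0, 0.03, 0], [0, 0, 0]], dr=[[0.1, 0, -0.1], [0, 0, 0], [0, 0, 0], [0, 0, 0]])

```text
t: 12.85
ee_pos: [530.4, -51.4, 27.0]
orientation: [0.648, -0.647, 0.283, -0.283]
wrist_force: [-0.3, 0.4, 1.0]
opening: -0.002
```

```bash
python3 go.py 528.7 -52.8 24
python3 - <<'E'
from h import *
p,d=r.capture("scene");q=p[170:270,215:348];cv2.imwrite("pics/s5.png",cv2.resize(q[:,:,::-1],None,fx=6,fy=6,interpolation=cv2.INTER_CUBIC))
E
```

```text
t 12.85 pos [530.433 -51.381  27.005] F [-0.291  0.351  0.972] toolyaw 42.77572013094134 down err [ 0.     0.001 -1.   ] open -0.0018961117983200752
shift mm [-0.134  3.002 -2.239] share [-0.001  0.02  -0.015]
```

View pics/s5.png

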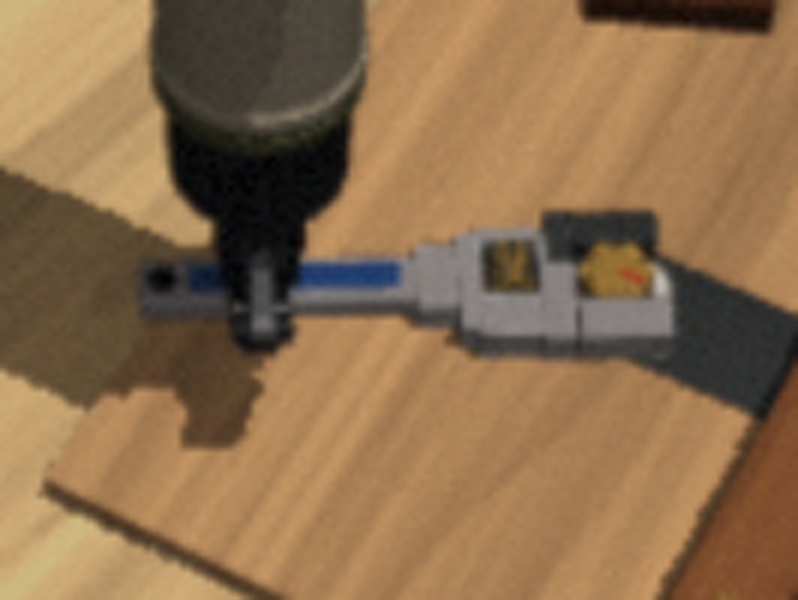

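jog_arm(gripper=[1, 1], slide=[[-0.027, 0.013, -0.01], [-0.01, 0, 0]], dr=[[0, 0, 0], [0, 0, 0]])

```text
t: 13.15
ee_pos: [527.4, -48.9, 26.9]
orientation: [0.649, -0.647, 0.282, -0.285]
wrist_force: [2.6, -2.4, -1.4]
opening: 0.001
```

jog_arm(gripper=[1, 1], slide=[[-0.01, 0, 0], [-0.01, 0, 0]], dr=[[0, 0, 0], [0, 0, 0]])

```text
t: 13.4
ee_pos: [525.5, -47.2, 27.4]
orientation: [0.648, -0.647, 0.282, -0.286]
wrist_force: [2.4, -1.8, -0.3]
opening: 0.003
```

jog_arm(gripper=[1, 1], slide=[[-0.01, 0, 0], [-0.01, 0, 0]], dr=[[0, 0, 0], [0, 0, 0]])

```text
t: 13.65
ee_pos: [523.4, -45.0, 27.4]
orientation: [0.648, -0.647, 0.282, -0.286]
wrist_force: [2.3, -1.5, 0.1]
opening: -0.001
```

jog_arm(gripper=[1, 1, 1, 1], slide=[[-0.027, 0.003, -0.004], [-0.027, 0, -0.004], [-0.027, 0, -0.004], [-0.027, 0, -0.004]], dr=[[0, 0.5, 0], [0, 0.35, 0], [0, 0.35, 0], [0, 0.35, 0]])

```text
t: 14.15
ee_pos: [511.2, -33.7, 27.3]
orientation: [0.631, -0.629, 0.318, -0.323]
wrist_force: [3.9, -1.3, 0.3]
opening: -0.001
```

```bash
cat > st.py <<'E'
from h import *
s=r.read_state();R=rot(s);p=s["ee_pos"]-[632.8,78.2,0];F=R.T@s["wrist_force"]
print("t",s["t"],"radius",np.hypot(*p[:2]),"polar",np.degrees(np.arctan2(p[1],p[0]))%360-180,"toolyaw",np.degrees(np.arctan2(R[1,2],R[0,2])),"z",p[2],"Ftool",F,"down",R[:,1],"q",s["q"])
E
python3 st.py
```

```text
t 14.15 radius 165.22901343687408 polar 42.60721070961094 toolyaw 36.02474881092751 z 27.30188445710674 Ftool [ 3.387 -0.305  2.378] down [ 0.008 -0.001 -1.   ] q [ 0.46   0.357 -0.549  1.945  0.238  0.895 -1.151]
```

jog_arm(gripper=[1, 1, 1, 1, 1, 1, 1, 1], slide=[[-0.033, 0, -0.002], [-0.033, 0, -0.002], [-0.033, 0, -0.002], [-0.033, 0, -0.002], [-0.033, 0, -0.002], [-0.033, 0, -0.002], [-0.033, 0, -0.002], [-0.033, 0, -0.002]], dr=[[0, 0.4, 0], [0, 0.4, 0], [0, 0.4, 0], [0, 0.4, 0], [0, 0.4, 0], [0, 0.4, 0], [0, 0.4, 0], [0, 0.4, 0]])

```text
t: 15.15
ee_pos: [487.1, 0.3, 27.1]
orientation: [0.588, -0.587, 0.392, -0.397]
wrist_force: [2.4, -5.0, 2.3]
opening: -0.001
```

```bash
python3 st.py
```

```text
t 15.15 radius 165.1701407249321 polar 28.126879716555663 toolyaw 22.260303530255186 z 27.111049665759158 Ftool [ 5.526 -2.229  0.305] down [ 0.007 -0.003 -1.   ] q [ 0.388  0.305 -0.536  2.007  0.206  0.874 -1.442]
```

jog_arm(gripper=[1, 1, 1, 1, 1, 1, 1, 1], slide=[[-0.028, 0, -0.002], [-0.028, 0, -0.002], [-0.028, 0, -0.002], [-0.028, 0, -0.002], [-0.028, 0, -0.002], [-0.028, 0, -0.002], [-0.028, 0, -0.002], [-0.028, 0, -0.002]], dr=[[0, 0.4, 0], [0, 0.4, 0], [0, 0.4, 0], [0, 0.4, 0], [0, 0.4, 0], [0, 0.4, 0], [0, 0.4, 0], [0, 0.4, 0]])

```text
t: 16.15
ee_pos: [473.5, 32.2, 27.1]
orientation: [-0.535, 0.536, -0.459, 0.464]
wrist_force: [1.0, -4.8, 2.5]
opening: 0.001
```

```bash
python3 st.py
```

```text
t 16.15 radius 165.77524079324996 polar 16.096612009890578 toolyaw 8.471182726857506 z 27.06168536547265 Ftool [ 4.908 -2.44   0.318] down [ 0.005 -0.005 -1.   ] q [ 0.309  0.279 -0.522  2.037  0.189  0.867 -1.742]
```

jog_arm(gripper=[1, 1, 1, 1, 1, 1, 1, 1], slide=[[-0.028, 0, -0.002], [-0.028, 0, -0.002], [-0.028, 0, -0.002], [-0.028, 0, -0.002], [-0.028, 0, -0.002], [-0.028, 0, -0.002], [-0.028, 0, -0.002], [-0.028, 0, -0.002]], dr=[[0, 0.35, 0], [0, 0.35, 0], [0, 0.35, 0], [0, 0.35, 0], [0, 0.35, 0], [0, 0.35, 0], [0, 0.35, 0], [0, 0.35, 0]])

```text
t: 17.15
ee_pos: [467.2, 64.4, 27.0]
orientation: [-0.482, 0.485, -0.513, 0.519]
wrist_force: [1.6, -6.1, 3.6]
opening: -0.002
```

```bash
python3 st.py
```

```text
t 17.15 radius 166.13093551847226 polar 4.775831295281705 toolyaw -3.727131773123766 z 27.0412218349434 Ftool [ 6.06  -3.5    2.033] down [ 0.002 -0.01  -1.   ] q [ 0.226  0.274 -0.51   2.041  0.187  0.869 -2.026]
```

jog_arm(gripper=[1, 1, 1], slide=[[-0.015, -0.002, 0], [-0.015, 0, 0], [-0.015, 0, 0]], dr=[[0, 0.2, 0], [0, 0.2, 0], [0, 0.2, 0]])

```text
t: 17.52
ee_pos: [466.7, 70.8, 27.1]
orientation: [-0.469, 0.474, -0.524, 0.53]
wrist_force: [2.0, -7.2, 4.3]
opening: -0.002
```

```bash
python3 st.py
```

```text
t 17.525 radius 166.21672654613224 polar 2.5551805286132208 toolyaw -6.4124330772774725 z 27.085230189007074 Ftool [ 6.933 -4.209  2.801] down [ 0.001 -0.012 -1.   ] q [ 0.208  0.275 -0.506  2.039  0.188  0.872 -2.087]
```

jog_arm(gripper=[1, 1, 1], slide=[[0.03, 0, 0], [0, -0.006, 0], [0, 0, 0]], dr=[[0, 0, -0.17], [0, 0, 0], [0, 0, 0]])

```text
t: 17.9
ee_pos: [464.3, 68.1, 27.3]
orientation: [-0.465, 0.478, -0.522, 0.532]
wrist_force: [-0.1, -0.4, -0.2]
opening: 0.0
```

```bash
python3 st.py;  python3 - <<'E'
from h import *
s=r.read_state();p,d=r.capture("wrist")
np.savez("pics/w6.npz",d=d,p=p,**{k:s[k] for k in("ee_pos","orientation")})
cv2.imwrite("pics/w6.png",cv2.resize(p[:,:,::-1],(800,600)))
E
```

```text
t 17.9 radius 168.84181434130664 polar 3.4313991403143405 toolyaw -6.347652656933906 z 27.281681285212443 Ftool [ 0.404  0.162 -0.028] down [-0.004 -0.023 -1.   ] q [ 0.204  0.273 -0.504  2.041  0.197  0.88  -2.094]
```

View pics/w6.png

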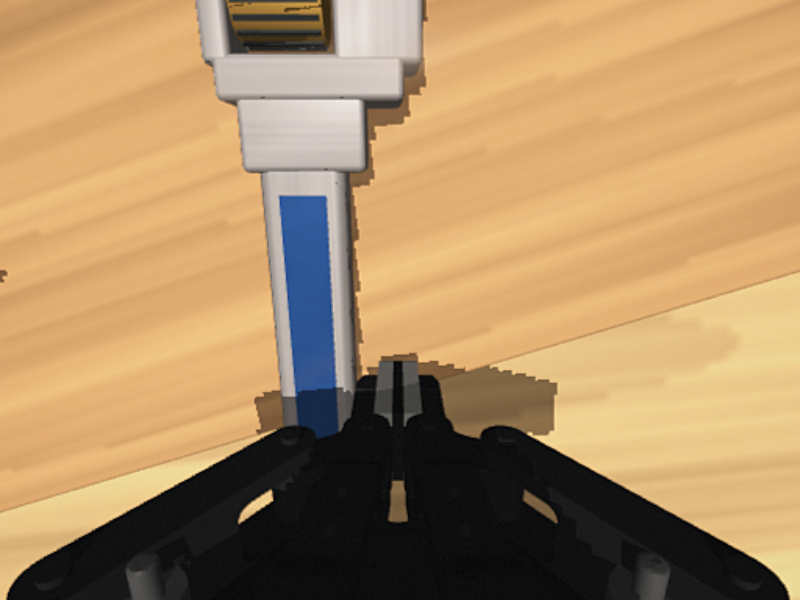

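Run:
```python
from h import *
s=dict(np.load("pics/w6.npz"));k=.64
def yaw(a,b,z):
    P,Q=[ray("wrist",np.array(v)*k,z,s) for v in(a,b)];d=Q-P;print(P,Q,np.degrees(np.arctan2(d[1],d[0])))
yaw((280,400),(262,172),36);yaw((352,370),(347,175),36)
yaw((283,390),(279,196),36);yaw((335,390),(326,196),36)
yaw((800,270),(0,512),18)
p,d=r.capture("scene");q=p[170:270,215:348];cv2.imwrite("pics/s7.png",cv2.resize(q[:,:,::-1],None,fx=6,fy=6,interpolation=cv2.INTER_CUBIC))
```

```text
[468.529 107.904  36.   ] [542.533  99.004  36.   ] -6.8575490711634535
[476.722  82.038  36.   ] [538.99   74.685  36.   ] -6.7348153399022195
[472.157 106.186  36.   ] [535.303  95.418  36.   ] -9.677255791861024
[470.016  88.796  36.   ] [533.765  81.696  36.   ] -6.355180187287349
[487.973 -81.37   18.   ] [421.326 238.539  18.   ] 101.76825815025227
```

View pics/s7.png

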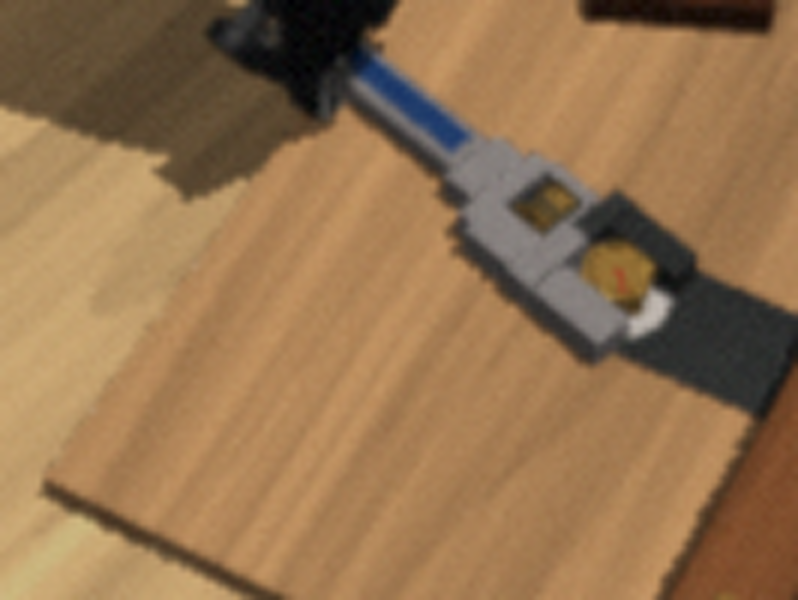

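jog_arm(gripper=[1, 1], slide=[[0.005, 0, 0], [0, 0, 0]], dr=[[0.06, 0, 0.33], [0, 0, 0]])

```text
t: 18.25
ee_pos: [464.1, 67.2, 27.1]
orientation: [-0.473, 0.47, -0.527, 0.527]
wrist_force: [-0.6, -0.0, 0.6]
opening: 0.003
```

```bash
python3 st.py
```

```text
t 18.25 radius 169.08264342252244 polar 3.7363681560049997 toolyaw -6.348578155403282 z 27.149776260172334 Ftool [ 0.1   -0.555 -0.586] down [ 0.003  0.001 -1.   ] q [ 0.227  0.266 -0.508  2.05   0.168  0.862 -2.058]
```

Level now; push again in small rows.

jog_arm(gripper=[1, 1], slide=[[-0.016, 0, 0], [-0.012, 0, 0]], dr=[[0, 0, 0], [0, 0, 0]])

```text
t: 18.5
ee_pos: [464.6, 71.2, 27.2]
orientation: [-0.472, 0.47, -0.527, 0.528]
wrist_force: [-0.6, -2.8, 0.1]
opening: -0.003
```

jog_arm(gripper=[1, 1], slide=[[-0.012, 0, 0], [-0.012, 0, 0]], dr=[[0, 0.1, 0.03], [0, 0.1, 0.03]])

```text
t: 18.75
ee_pos: [464.6, 73.7, 27.0]
orientation: [0.469, -0.466, 0.531, -0.53]
wrist_force: [-1.4, -5.2, 2.6]
opening: -0.003
```

jog_arm(gripper=[1, 1], slide=[[-0.012, -0.001, 0], [-0.012, -0.001, 0]], dr=[[0, 0.1, 0.03], [0, 0.1, 0.03]])

```text
t: 19.0
ee_pos: [464.6, 77.0, 27.1]
orientation: [0.465, -0.461, 0.536, -0.533]
wrist_force: [-1.5, -3.7, 0.8]
opening: 0.002
```

```bash
python3 st.py
```

```text
t 19.0 radius 168.22430754467473 polar 0.4161901076506922 toolyaw -8.16540239289505 z 27.09906947195381 Ftool [ 3.916 -0.834 -0.985] down [ 0.002  0.008 -1.   ] q [ 0.211  0.27  -0.51   2.045  0.164  0.862 -2.102]
```

jog_arm(gripper=[1, 1, 1], slide=[[-0.012, -0.001, 0], [-0.012, -0.001, 0], [-0.012, -0.001, 0]], dr=[[0, 0.13, 0], [0, 0.13, 0], [0, 0.13, 0]])

```text
t: 19.38
ee_pos: [464.8, 82.9, 27.2]
orientation: [0.457, -0.453, 0.543, -0.539]
wrist_force: [-2.1, -2.5, -0.7]
opening: 0.0
```

jog_arm(gripper=[1, 1, 1], slide=[[-0.012, -0.001, 0], [-0.012, -0.001, 0], [-0.012, -0.001, 0]], dr=[[0, 0.13, 0], [0, 0.13, 0], [0, 0.13, 0]])

```text
t: 19.75
ee_pos: [465.6, 88.9, 27.6]
orientation: [0.449, -0.446, 0.55, -0.545]
wrist_force: [-2.0, -2.3, -0.7]
opening: -0.003
```

```bash
python3 st.py
```

```text
t 19.75 radius 167.5029009314335 polar -3.6598121179120255 toolyaw -11.470372587029283 z 27.62857497907872 Ftool [ 2.639  0.636 -1.471] down [ 0.     0.008 -1.   ] q [ 0.184  0.276 -0.507  2.036  0.165  0.867 -2.184]
```

jog_arm(gripper=[1, 1, 1], slide=[[-0.01, 0, 0], [-0.01, 0, 0], [-0.01, 0, 0]], dr=[[0, 0.13, 0], [0, 0.13, 0], [0, 0.13, 0]])

```text
t: 20.12
ee_pos: [466.1, 93.5, 27.5]
orientation: [0.441, -0.438, 0.556, -0.552]
wrist_force: [-3.1, -2.8, 1.0]
opening: 0.001
```

jog_arm(gripper=[1, 1], slide=[[-0.008, 0, 0], [-0.008, 0, 0]], dr=[[0, 0.13, 0], [0, 0.13, 0]])

```text
t: 20.38
ee_pos: [466.2, 95.6, 27.5]
orientation: [0.435, -0.433, 0.561, -0.556]
wrist_force: [-4.0, -4.3, 1.4]
opening: 0.004
```

jog_arm(gripper=[1, 1], slide=[[-0.008, 0, 0], [-0.008, 0, 0]], dr=[[0, 0.13, 0], [0, 0.13, 0]])

```text
t: 20.62
ee_pos: [466.4, 97.7, 27.5]
orientation: [0.429, -0.428, 0.565, -0.56]
wrist_force: [-4.5, -3.3, 2.9]
opening: 0.002
```

```bash
python3 st.py
```

```text
t 20.625 radius 167.57492539844816 polar -6.683783833360053 toolyaw -15.387774329233082 z 27.47702347757906 Ftool [ 4.39  -2.942 -3.475] down [-0.003  0.006 -1.   ] q [ 0.158  0.283 -0.5    2.027  0.167  0.872 -2.272]
```

jog_arm(gripper=[1, 1], slide=[[-0.008, -0.002, -0.003], [-0.008, -0.001, -0.003]], dr=[[0, 0.1, 0], [0, 0.1, 0]])

```text
t: 20.88
ee_pos: [466.7, 100.4, 28.1]
orientation: [0.425, -0.423, 0.568, -0.563]
wrist_force: [-1.4, -2.0, -0.8]
opening: 0.002
```

jog_arm(gripper=[1, 1], slide=[[-0.008, -0.001, -0.002], [-0.008, -0.001, -0.002]], dr=[[0, 0.1, 0], [0, 0.1, 0]])

```text
t: 21.12
ee_pos: [467.1, 103.2, 28.5]
orientation: [0.421, -0.419, 0.571, -0.567]
wrist_force: [-1.2, -4.1, -0.7]
opening: -0.002
```

```bash
python3 st.py
```

```text
t 21.125 radius 167.57436079901825 polar -8.575534879813233 toolyaw -17.123915774484104 z 28.535339458659262 Ftool [4.308 0.723 0.082] down [-0.001  0.007 -1.   ] q [ 0.146  0.283 -0.498  2.024  0.166  0.873 -2.313]
```

Near the expected stop; single rows, watching the force.

jog_arm(gripper=[1], slide=[[-0.007, 0, -0.001]], dr=[[0, 0.05, 0]])

```text
t: 21.25
ee_pos: [467.2, 104.1, 28.5]
orientation: [0.42, -0.418, 0.572, -0.568]
wrist_force: [-1.5, -3.3, -0.3]
opening: 0.003
```

jog_arm(gripper=[1], slide=[[-0.007, 0, -0.001]], dr=[[0, 0.05, 0]])

```text
t: 21.38
ee_pos: [467.4, 104.8, 28.5]
orientation: [0.418, -0.417, 0.573, -0.568]
wrist_force: [-0.3, -5.0, 0.7]
opening: 0.001
```

jog_arm(gripper=[1], slide=[[-0.007, 0, -0.001]], dr=[[0, 0.05, 0]])

```text
t: 21.5
ee_pos: [467.4, 105.3, 28.4]
orientation: [0.417, -0.416, 0.573, -0.569]
wrist_force: [-2.4, -7.0, 0.7]
opening: -0.002
```

```bash
python3 st.py
```

```text
t 21.5 radius 167.5930638557006 polar -9.317401220788781 toolyaw -17.81732956323509 z 28.41584917284871 Ftool [ 7.339 -0.779 -0.127] down [-0.002  0.005 -1.   ] q [ 0.139  0.286 -0.497  2.021  0.169  0.875 -2.331]
```

jog_arm(gripper=[1], slide=[[-0.005, 0, -0.001]], dr=[[0, 0, 0]])

```text
t: 21.62
ee_pos: [467.5, 105.4, 28.4]
orientation: [0.416, -0.416, 0.573, -0.57]
wrist_force: [-2.8, -6.2, 1.5]
opening: -0.0
```

jog_arm(gripper=[1], slide=[[-0.005, 0, 0]], dr=[[0, 0, 0]])

```text
t: 21.75
ee_pos: [467.5, 105.4, 28.4]
orientation: [0.416, -0.416, 0.573, -0.57]
wrist_force: [-3.3, -6.5, 2.3]
opening: -0.0
```

jog_arm(gripper=[1, 1, 1, 1, 1, 1, 1], slide=[[0.04, 0, 0], [0.06, 0, 0], [0, -0.35, 0], [0, -0.25, 0], [-0.13, 0, 0.35], [-0.13, 0, 0.35], [0, 0, 0]], dr=[[0, 0, 0], [0, 0, 0], [0, 0, 0], [0, 0, 0], [0, 0, 0], [0, 0, 0], [0, 0, 0]])

```text
t: 22.62
ee_pos: [579.6, 95.5, 124.3]
orientation: [0.419, -0.413, 0.572, -0.571]
wrist_force: [0.1, 0.5, -0.7]
opening: -0.005
```

```bash
python3 st.py
python3 - <<'E'
from h import *
s=r.read_state();p,d=r.capture("wrist")
np.savez("pics/w8.npz",d=d,p=p,**{k:s[k] for k in("ee_pos","orientation")})
u,v=proj("wrist",[620,82,36],s).astype(int);u,v=max(u,75),max(v,60);print(u,v)
q=p[v-60:v+60,u-75:u+75];cv2.imwrite("pics/w8c.png",cv2.resize(q[:,:,::-1],None,fx=5,fy=5,interpolation=cv2.INTER_CUBIC))
E
```

```text
t 22.625 radius 55.93615301349896 polar -17.998052869588435 toolyaw -17.868518216237632 z 124.33758979040891 Ftool [-0.536  0.695 -0.07 ] down [ 0.006  0.007 -1.   ] q [ 0.156  0.369 -0.48   1.679  0.18   1.131 -2.254]
255 148
```

View pics/w8c.png

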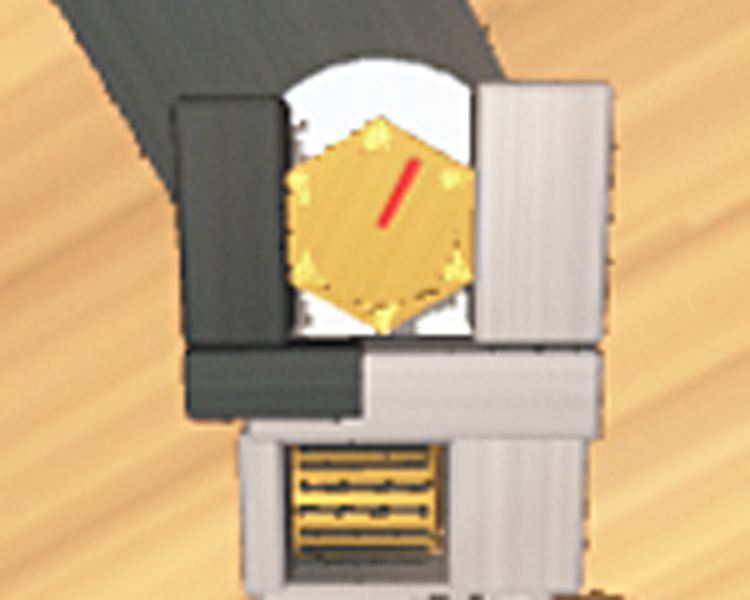

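```bash
python3 -c "
from rig import r
print(r.close_job())"
```

```text
the job is handed in; nothing more can be done
None
```

I closed the jaws onto the bolt head with the worm, swung the bolt to its stop, and handed the job in at about 22.7 s. The wrench was left lying snug on the bolt with the arm clear of it. The hand-in itself reports no verdict.

- **Closing the jaws:** It took four drag strokes on the worm with the shut fingertips. Rolling took about 3.5 N of drag under a 6–8 N press. At the end the worm stalled and the finger slipped, with readings up to about 16 N pressing and 13 N dragging. A close picture gave an opening of 30 to 31 mm.
- **Swinging the handle:** I pushed the side of the handle in small steps, mostly at 3–5 N. It read about 7 N once part-way, when the finger was wedging against the handle; I backed off, levelled the tool and carried on. At the stop it read about 7 N (peak 7.3 N) and did not move over the last two pushes, so I eased off. Force was only read at the end of each move, so a brief higher peak would not have shown.
- **Last check:** A wrist picture taken after backing off shows both jaws flush against the flats. The red mark on the bolt lies about 57° clockwise of the board's x axis, matching the stop.

In that last picture I judged the fit by eye and did not measure the opening again. I did not re-photograph the other items on the bench; the arm recorded no unexpected contact near them.

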